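Crank the machine vise shut on the pump body

ROBOT

A 6-joint arm with a two-finger parallel gripper is mounted at the origin on the work surface. World frame = base frame: x ahead of the robot, y to its left, z up, the work surface at z = 0. Lengths are in mm, angles in degrees, forces in N, time in s.
With the tool pointing down it reaches from about 350 to 850 mm from the base axis. Payload 8.1 kg.
Tool frame: the origin (TCP) lies midway between the tips of the shut fingers; the grasp point (between the pads) lies 19 mm behind it; x points along the fingers, y is the direction in which the jaws open and shut, and the axes are right-handed (so a half turn about x gives the same grasp; the last joint's range is limited). The gripper opens to 85 mm and grips with 20 to 120 N. Pads are 22 mm wide; open, the fingers measure 114 mm over their backs; the gripper's body (76 mm by 85 mm) begins 54 mm behind the grasp point. The pads swing forward as they close: fully open they stand 13 mm farther back than shut.
Start: joints at [-69.064, 7.471, 85.268, -0, 87.261, -4.893], TCP at [261.431, -540.055, 231.292] pointing down, gripper open.
Joint ranges: [-169.43, 169.43], [-51.17, 129.36], [1.28, 143.12], [-76.62, 256.62], [0, 156.53], [-152.29, 152.29]. Speed limits (degrees/s): [136.94, 136.94, 159.86, 180, 180, 180].

INTERFACE

Orientations are given as [roll, pitch, yaw] about the fixed x, y, z axes, in that order (R = Rz(yaw) Ry(pitch) Rx(roll)).
In Python, from bench import r gives the robot as it stands.
- The arm moves only by the tool move_arm, never from a script. Its argument "deltas" is a list of rows, each a list of 2 entries, a list of its own where there are three numbers: the shift along the tool's x, y, z in mm, then the turn about the tool's x in degrees. A call has 1 to 12 rows; each row is the pose to reach, as a shift and turn from the pose measured when the call began, along the tool's axes at that moment; what a row does not reach only later rows make up. A row lasts 1/8 s, in which the tool goes at most 62.5 mm and 10.7 degrees, less where a joint would pass 70% of its speed; a pose out of reach is approached as far as the arm can. A call with a gripper value outside its range is refused whole. "jaw" is the opening, from -1 (shut) to 1 (fully open), set as the call begins (left out, the last holds). The fingers move at their own pace and stop on an object; "squeeze" is the grip in N (left out, the last holds). Time passes only in rows, so rows that repeat a pose let the fingers close. It gives the time, the measured TCP pose, the force and the opening at its end, in the units of the state.
- r.sense(): the state, without advancing time (a new reading comes with each control period).
- r.snapshot(name): name is "scene" or "top" or "wrist"; returns (picture, depth): 480x640x3 uint8, red, green, blue; 480x640 float32, mm along the optical axis (not along the pixel's ray), 0 where there is no reading.
- r.get_calibration(name): a dict with "fovy" (degrees; the focal length in pixels is half the picture's height over the tangent of half this angle, whatever the lens; pixels are square), "cx", "cy" (the principal point, pixels), "k1" (the pictures are not rectified: a ray, as slopes to the right and down, at radius r is drawn at 1 + k1 r^2 times it, then the intrinsics apply), "position" and "attitude" of the camera in the world; the wrist camera has in their place "tool_from_camera" (4x4, takes a point from camera to tool coordinates, whose origin is the TCP and whose axes are the tool frame's). Camera axes: x right, y down, z forward; pixel columns grow to the right and rows downward; lengths in mm; the calibration is good to about 2 mm. A picture is of the moment at which its call begins: read the wrist's pose just before it. get_calibration takes no time and is no camera call.
- r.hand_in(): hands the job in, once; it reports no verdict.
The state is a dict: "time": time; "joint_pos": joint angles; "qd": joint speeds; "joint_efforts": joint torques, N m; "tool_pos": TCP position; "tcp_rot": TCP orientation; "ft_force": force on the tool from outside, world axes, zero at the start; "wrist_torque": the same for the moment, N m; "finger_gap": finger opening in mm.
Only numpy, scipy, OpenCV 4.12 (cv2) and the standard library are available. Lean on these libraries where they do the work, as an engineer would, in place of code of your own. Each camera call takes 0.05 s, during which the arm holds its last target. There are 200 camera calls.

TASK

Fit the loose crank fully home on the square shaft of the blue vise and wind it clockwise, full circles, until the jaws hold the pump body firmly; stop as soon as you feel it is firm, since the thin casting must not be crushed. Leave the crank on the shaft, let go, and leave the other things on the bench alone.

Things in the scene. Friction and masses are not known exactly. Their poses are not given: they have to be found in the camera images.
- shaft_foot (a point): Foot of the upright brass drive shaft, on its axis, on the flat top (80 x 80 mm, 85 mm above the bench) of the blue vise's gear housing. Fixed axes: z up, x towards the jaws. The crank's underside rests here when fully home. Which way the shaft's flats face is different each time and NOT given by this attitude: look, or twist and feel. All else of the vise and the pump stays below 90 mm.
- shaft_top (a point): Top centre of the same shaft, 24 mm above shaft_foot: 16 mm square, the last 3 mm thinned to 12 mm. Clockwise from above closes the jaws, 20 mm per turn; about two turns are needed. It turns stiffly (about 0.26 N m: 4 N at the crank's knob while the jaws run free) and stays where it is left; only from a clamping force above 80 N would it ease back a little. Anticlockwise it can meet its open stop at once.
- crank_foot (a point): Loose crank, 0.28 kg: centre of the hub's underside; z up as it stands, x along the arm to the knob. Hub 34 x 34 mm, 30 tall; in its underside a 17.8 mm square socket, sides along x and y, 26 deep, mouth bevelled 2.5 mm. It fits the shaft in four positions a quarter turn apart, with 6 degrees play each way. Arm 14 wide, 19 to 29 mm above this point; a foot under the knob keeps it level.
- crank_head (a point): Centre of the steel head on the crank's hub, for picking it up from above: 22 x 22 mm, from 30 to 64 mm above the hub's underside, sides along the crank's x and y; this point is 47 mm above crank_foot, on the socket's axis. The knob stands 65 mm off along x.
- crank_knob (a point): Middle of the crank's red upright knob: 24 mm across, from 31 to 75 mm above the hub's underside; this point 53 mm above it and 65 mm from the socket's axis. The knob spins freely on its pin, so this attitude's yaw means nothing and a hand holding it need not turn with the crank.
- pump: Aluminium pump body standing loose on the vise's bed (30 mm above the bench) between the jaws: 55 mm from jaw to jaw, 64 along them, 40 tall plus a 16 mm round neck. Origin: centre of underside, z up, x roughly to the far jaw. To be clamped, not handled. Firmly held is 25 to 110 N; above 130 N its thin walls are crushed.
- jaw: Near jaw of the vise, driven along +x, away from the shaft; its face plate's front is 93 mm along +x of this origin (on the bench level). The plate is sprung: once the pump is caught, clamping grows some 20 N per mm of jaw travel (18 degrees of crank), adding 0.5 N at the knob per 10 N. Stop at about 3 N above free running. The far jaw's face is 185 to 195 mm from the shaft axis, not told: feel for it.
- grease_tin: Bystander, leave it alone: squat jar, 68 mm across, 85 mm tall, yellow lid.
- spray_can: Bystander, leave it alone: green can, 58 mm across, 160 mm tall.
- screwdriver: Bystander, leave it alone: screwdriver with a green handle, lying.
- wrench: Bystander, leave it alone: steel spanner, lying.
- tape_roll: Bystander, leave it alone: orange roll, 90 mm across, 24 mm tall, lying.
- tin_mug: Bystander, leave it alone: blue mug, 76 mm across, 80 mm tall.
Things that resemble listed ones, but are neither listed nor needed, are in the scene too. Of the things like the part that bears crank_foot, leave any that is turquoise; of the rest the larger one is meant. Of the things that look like the pump, the larger one is meant.

How it is judged (in metres and radians):
On the way, in this order (a step that is already met when the one before it is completed fails the run):
1. the crank is fully home on the square shaft (horizontal distance between crank_foot and shaft_foot below 0.004 m and z of crank_foot in the frame of shaft_foot below 0.006 m and angle between crank_foot's own z axis and vertical below 0.14 rad), for 0.2 s.
2. with the crank home, the jaws clamp the pump body with more than 25 N (all of step 1 and contact force between jaw and pump above 25 N), for 0.2 s.
At the end, for the whole second after the job is handed in: The pump body stands upright (within 0.1 rad) and still, clamped with 25 to 110 N; the crank is left on the shaft, its underside within 6 mm of the housing top, within 4 mm of the axis and 0.14 rad of upright (all of step 2 and contact force between jaw and pump below 110 N and angle between pump's own z axis and vertical below 0.1 rad and linear speed of pump below 0.01 m/s); the robot touches nothing.
It fails at once if the pump body is crushed: clamped with more than 130 N (contact force between jaw and pump above 130 N).
It fails at once if a bystander is shifted by more than 40 mm (distance of any of grease_tin, spray_can, screwdriver, wrench, tape_roll, tin_mug from where it was at the start of the episode above 0.04 m).
It also fails if it takes over 72 s, if anything falls off the work surface, if the arm or the gripper's body presses on something with over 40 N, if the wrist force passes 120 N, or if a joint passes its speed limit or range.

## Working session

There is one attempt and no reset: what is moved stays moved. The work goes in short steps, Python scripts to look and compute and a tool call to move; the robot and the scene stay as the last step left them, time stands still between calls to the robot, and variables do not carry over. Pictures are saved under pics/ and viewed, about 8 in all and at most 12, crops included, and the job is handed in when it is done.

Besides the shell and the picture viewer there is one more tool, called after ">>>" by a JSON object that holds its "name" and its "arguments". move_arm: Moves the arm, as the interface text tells. Its arguments: {"type":"object","properties":{"deltas":{"type":"array","items":{"type":"array"}},"jaw":{"type":"number"},"squeeze":{"type":"number"}},"required":["deltas"]}

```bash
ls; mkdir -p pics; python3 - <<'E'
from bench import r
import cv2,numpy as np
s=r.sense();print(s)
for n in("scene","top","wrist"):
    print(n,r.get_calibration(n))
for n in("scene","top"):
    p,d=r.snapshot(n);cv2.imwrite(f"pics/{n}0.png",p[:,:,::-1]);np.save(f"pics/{n}0_d.npy",d)
E
```

```text
pics
{'time': 0.0, 'joint_pos': array([-6.90645042e+01,  7.51393195e+00,  8.53307553e+01, -1.64432854e-05,
        8.72619389e+01, -4.89107474e+00]), 'qd': array([-0.02418476, -0.01274576,  0.07407416,  0.03539328, -0.02386868,
        0.06891525]), 'joint_efforts': array([ 5.38928489e-04, -5.69399250e+01, -5.00548983e+01, -2.80614850e-04,
        1.45016730e-02, -9.26252415e-05]), 'tool_pos': array([ 261.22661205, -539.52530408,  230.24255447]), 'tcp_rot': array([-94.88224978,  89.89337386, 110.94432158]), 'ft_force': array([-0.68405839, -0.10628685,  0.27008253]), 'wrist_torque': array([-0.00894408,  0.01789054, -0.08119163]), 'finger_gap': 85.40709613947213}
scene {'fovy': 47.152512111001926, 'cx': 320.96935360328644, 'cy': 240.10649165700178, 'k1': -0.15258614400679094, 'position': array([1422.81488149,  334.54231897,  867.8366479 ]), 'attitude': array([-1.29174448e+02,  5.53984115e-02,  1.10593636e+02])}
top {'fovy': 43.73648526190158, 'cx': 322.99330144520405, 'cy': 239.40569070208053, 'k1': -0.03326465753310201, 'position': array([ 405.92526613,   23.24165784, 1857.34857501]), 'attitude': array([-175.8317372 ,   -0.40062043,  -91.33107125])}
wrist {'fovy': 69.54071214227963, 'cx': 313.060096702479, 'cy': 233.54697478708877, 'k1': -0.039438150280953536, 'tool_from_camera': array([[-1.06308416e-03, -2.79425935e-01,  9.60166661e-01,
        -1.42693231e+02],
       [ 9.99999077e-01, -1.10953309e-03,  7.84291824e-04,
        -9.04593694e-01],
       [ 8.46185206e-04,  9.60166608e-01,  2.79426856e-01,
        -6.95845330e+01],
       [ 0.00000000e+00,  0.00000000e+00,  0.00000000e+00,
         1.00000000e+00]])}
```

View pics/top0.png

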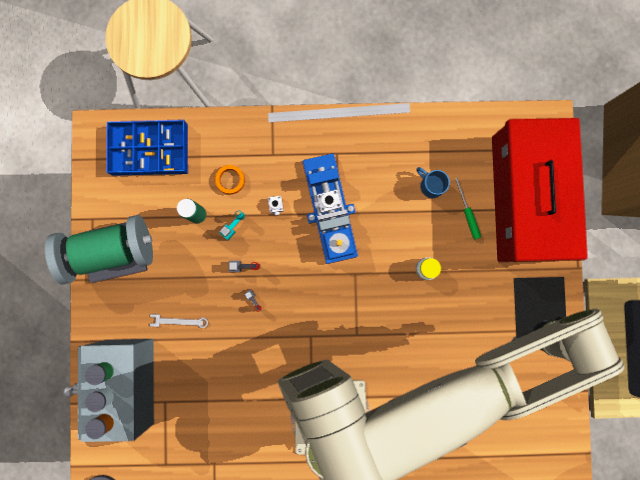

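View pics/scene0.png

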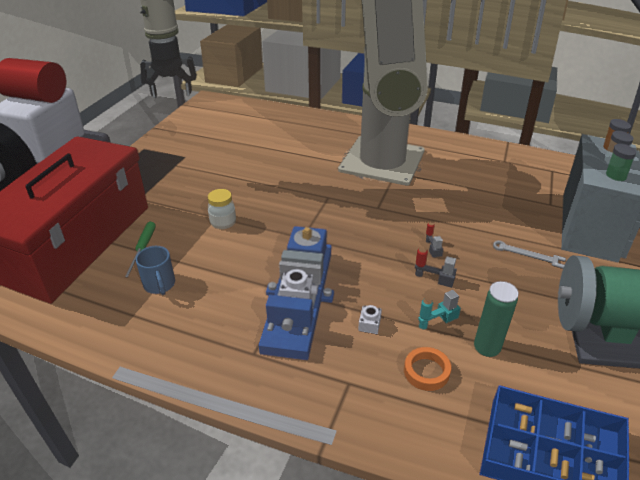

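The top view shows the blue vise, with its shaft at about (339,243) and the pump at (330,200). The larger red-knobbed crank is at (237,266) with its knob at (256,266). The small one at (252,299) and the turquoise one are decoys.

```bash
cat > h.py <<'E'
import numpy as np,cv2
from scipy.spatial.transform import Rotation as Ro
from bench import r
def rot(a): return Ro.from_euler('xyz',a,degrees=True).as_matrix()
def cam(n,s=None):
    c=r.get_calibration(n);f=240/np.tan(np.radians(c['fovy']/2))
    if n=='wrist':
        T=np.array(c['tool_from_camera']);Rt=rot(s['tcp_rot'])
        R=Rt@T[:3,:3];p=s['tool_pos']+Rt@T[:3,3]
    else: R=rot(c['attitude']);p=c['position']
    return f,c['cx'],c['cy'],c['k1'],R,p
def ray(C,uv):
    f,cx,cy,k,R,p=C;u=np.atleast_2d(uv).astype(float)
    K=np.array([[f,0,cx],[0,f,cy],[0,0,1]])
    q=cv2.undistortPoints(u[:,None],K,np.array([k,0,0,0,0.]))[:,0]
    return np.c_[q,np.ones(len(q))]@R.T
def onz(C,uv,z):
    d=ray(C,uv);p=C[5];return p+d*((z-p[2])/d[:,2])[:,None]
def proj(C,P):
    f,cx,cy,k,R,p=C;q=(np.atleast_2d(P)-p)@R;q=q[:,:2]/q[:,2:];rr=(q**2).sum(1)[:,None]
    return q*(1+k*rr)*f+[cx,cy]
def bydepth(C,uv,dep):
    return C[5]+ray(C,uv)*np.array(dep).reshape(-1,1)
def blobs(m,amin=15):
    n,l,st,ce=cv2.connectedComponentsWithStats(m.astype(np.uint8))
    return [(ce[i],st[i,4],l==i) for i in range(1,n) if st[i,4]>=amin]
E
python3 - <<'E'
from h import *
p=cv2.imread('pics/top0.png')[:,:,::-1].astype(int);C=cam('top');d=np.load('pics/top0_d.npy')
R,G,B=p[...,0],p[...,1],p[...,2]
m=(R>90)&(G<60)&(B<60); m[:,480:]=0
for c,a,_ in blobs(m,8): print('red',c,a,onz(C,c,75))
h=cv2.resize(cv2.cvtColor(p[225:320,200:380].astype(np.uint8),cv2.COLOR_RGB2BGR),None,fx=4.4,fy=4.4,interpolation=cv2.INTER_CUBIC);cv2.imwrite('pics/tc.png',h)
for n,uv,z in(('hub',(236,266),64),('shaft',(339,243),109),('pump',(330,200),80),('far',(320,160),60)): print(n,onz(C,uv,z),bydepth(C,[uv],[d[uv[1],uv[0]]]))
print(rot(r.sense()['tcp_rot']))
E
```

```text
red [226.77777778 169.77777778] 9 [[752.50075737 292.8749041   75.        ]]
red [254.78947368 266.18421053] 38 [[460.17725745 212.68590796  75.        ]]
red [258.4375 307.1875] 16 [[338.44249765 203.76282612  75.        ]]
red [108.35869565 423.        ] 92 [[  9.20932673 650.69465514  75.        ]]
hub [[462.33914397 270.14863257  64.        ]] [[462.21789455 269.6179595   67.85441443]]
shaft [[521.40135845 -38.5982264  109.        ]] [[521.5535453  -38.67972567 106.69583778]]
pump [[652.97170556 -15.92307561  80.        ]] [[651.39128165 -15.67252805  91.37018692]]
far [[779.15581926  11.11547659  60.        ]] [[ 405.92526613   23.24165784 1857.34857501]]
[[-6.07090167e-04  4.35651045e-01 -9.00115436e-01]
 [ 1.55369407e-03 -9.00114105e-01 -4.35651448e-01]
 [-9.99998609e-01 -1.66298372e-03 -1.30418020e-04]]
```

View pics/tc.png

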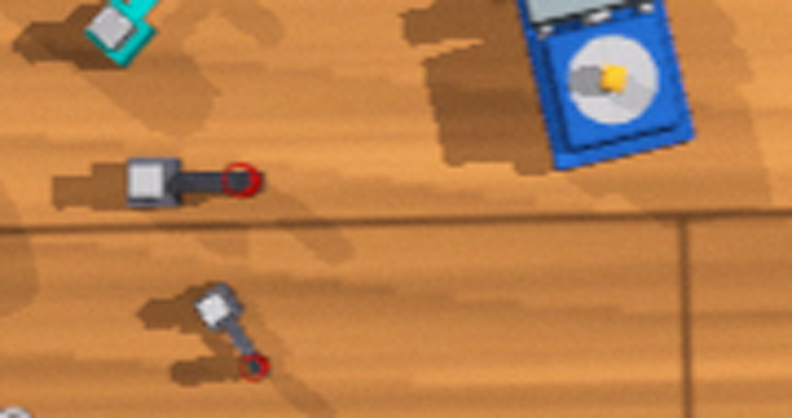

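>>> {"name": "move_arm", "arguments": {"deltas": [[[10, -336, -453], -64], [[10, -336, -453], -64], [[10, -336, -453], -64], [[10, -336, -453], -64], [[10, -336, -453], -64], [[10, -336, -453], -64], [[10, -336, -453], -64], [[10, -336, -453], -64], [[10, -336, -453], -64], [[10, -336, -453], -64], [[10, -336, -453], -64]], "jaw": 1}}

```text
time: 1.48
tool_pos: [522.3, -39.6, 220.4]
tcp_rot: [-125.9, 89.9, 144.0]
ft_force: [-1.0, -0.5, 0.5]
finger_gap: 85.2
```

```bash
python3 - <<'E'
from h import *
import pickle
s=r.sense();p,d=r.snapshot('wrist')
print(s['time'],s['tool_pos'],s['tcp_rot'],s['joint_pos'],s['ft_force'])
pickle.dump((s,p,d),open('pics/w1.pkl','wb'))
C=cam('wrist',s);u=proj(C,[522,-40,109])[0];print(u,'pump',proj(C,[651,-16,86]))
x,y=(u-[75,56]).astype(int)
x=max(x,0);y=max(y,0)
a=cv2.resize(p[y:y+112,x:x+150,::-1],None,fx=5,fy=5,interpolation=cv2.INTER_CUBIC)
cv2.imwrite('pics/w1.png',a);print(x,y)
E
```

```text
1.475 [522.26137732 -39.55020265 220.4182623 ] [-125.9126714    89.8698532   143.99254313] [-9.98056560e+00 -3.97818600e+00  9.80870076e+01  5.72463411e-02
  8.60081288e+01 -9.88982361e+00] [-1.01382809 -0.46370129  0.54004717]
[315.07580016 230.48343652] pump [[473.16596743 194.19504975]]
240 174
```

View pics/w1.png

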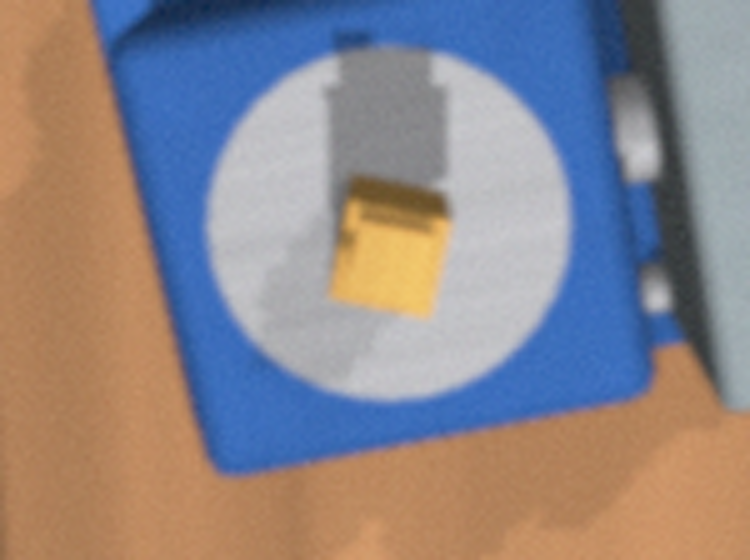

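```bash
python3 - <<'E'
from h import *
import pickle
s,p,d=pickle.load(open('pics/w1.pkl','rb'));C=cam('wrist',s)
hsv=cv2.cvtColor(p,cv2.COLOR_RGB2HSV).astype(int)
m=(hsv[...,0]>14)&(hsv[...,0]<32)&(hsv[...,1]>120)&(hsv[...,2]>190)
b=[x for x in blobs(m,50) if abs(x[0]-[318,225]).max()<15];print([(x[0],x[1]) for x in b])
M=np.argwhere(b[0][2])[:,::-1]
P=onz(C,M,107)[:,:2].astype(np.float32)
print(cv2.minAreaRect(P))
cr=np.array([(330,298),(432,318),(450,218)])/5+[240,174]-[0.4,0.4]
q=onz(C,cr,106)[:,:2];print(q,(q[0]+q[2])/2)
for i in(0,1):e=q[i+1]-q[i];print(np.hypot(*e),np.degrees(np.arctan2(e[1],e[0])))
# housing edges -> vise yaw, disc
pts=np.array([(200,400),(110,60)]);q=onz(C,pts/5+[240,174],85);e=q[1]-q[0];print('left edge yaw',np.degrees(np.arctan2(e[1],e[0])))
pts=np.array([(225,473),(640,398)]);q=onz(C,pts/5+[240,174],85);e=q[1]-q[0];print('bottom edge',q,np.degrees(np.arctan2(e[1],e[0])))
print('disc centre',onz(C,[[(208+572)/10+240,(47+400)/10+174]],85),np.diff(onz(C,[[208/5+240,219],[572/5+240,219]],85),axis=0))
print('pump',bydepth(C,[[473,194]],[d[194,473]]))
E
```

```text
[(array([317.29467085, 226.27586207]), np.int32(319))]
((523.6240844726562, -36.51263427734375), (14.766275405883789, 15.086600303649902), 78.10482788085938)
[[514.67039552 -43.01345892]
 [530.49873172 -46.28466081]
 [533.12474451 -30.31980435]] [523.89757001 -36.66663164]
16.162827369287395 -11.676780897428971
16.179387661251543 80.65922593092218
left edge yaw 102.46773032874935
bottom edge [[496.07993788 -80.90860361  85.        ]
 [567.24559765 -67.33403233  85.        ]] 10.799219762905016
disc centre [[524.53103682 -36.62137065  85.        ]] [[60.30627549 -0.13112825  0.        ]]
pump [[650.32522772 -15.65138152  87.10409057]]
```

>>> {"name": "move_arm", "arguments": {"deltas": [[[20, -61, -310], 0], [[20, -61, -310], 0], [[20, -61, -310], 0], [[20, -61, -310], 0], [[20, -61, -310], 0], [[20, -61, -310], 0], [[20, -61, -310], 0], [[20, -61, -310], 0]]}}

```text
time: 2.52
tool_pos: [462.9, 268.0, 201.2]
tcp_rot: [-126.6, 89.9, 143.1]
ft_force: [0.3, -0.3, 0.4]
finger_gap: 85.4
```

```bash
python3 - <<'E'
from h import *
import pickle
s=r.sense();p,d=r.snapshot('wrist')
print(s['time'],s['tool_pos'],s['tcp_rot'],s['joint_pos'],s['ft_force'])
print(rot(s['tcp_rot']))
pickle.dump((s,p,d),open('pics/w2.pkl','wb'))
C=cam('wrist',s);u=proj(C,[[461,277,64],[460,212,75]]);print(u)
x,y=[max(int(v),0) for v in u.mean(0)-[85,75]]
a=cv2.resize(p[y:y+150,x:x+170,::-1],None,fx=4,fy=4,interpolation=cv2.INTER_CUBIC)
cv2.imwrite('pics/w2.png',a);print(x,y)
hsv=cv2.cvtColor(p,cv2.COLOR_RGB2HSV).astype(int)
m=((hsv[...,0]<8)|(hsv[...,0]>172))&(hsv[...,1]>140)&(hsv[...,2]>60)
for c,n,_ in blobs(m,60): print(c,n,onz(C,c,53))
E
```

```text
2.525 [462.86076894 268.03678537 201.20098434] [-126.58800198   89.91374693  143.08521703] [ 2.45296509e+01 -1.68843997e+00  9.78918800e+01  7.62010072e-02
  8.38377953e+01  2.48482250e+01] [ 0.25129998 -0.30410515  0.36901715]
[[-1.20361161e-03  9.99983008e-01 -5.70391330e-03]
 [ 9.04182866e-04 -5.70282683e-03 -9.99983330e-01]
 [-9.99998867e-01 -1.20874893e-03 -8.97303514e-04]]
[[312.84609063 211.04898265]
 [312.17038453 288.63325043]]
227 174
[315.04705882 268.48823529] 510 [[462.6036287  221.49953719  53.        ]]
[183.23030303 270.27878788] 330 [[342.58485541 220.31805966  53.        ]]
```

View pics/w2.png

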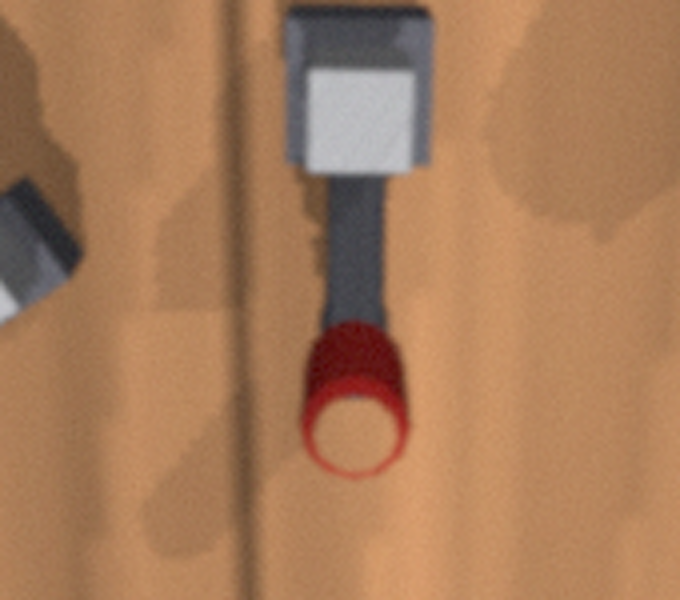

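```bash
python3 - <<'E'
from h import *
import pickle
s,p,d=pickle.load(open('pics/w2.pkl','rb'));C=cam('wrist',s)
o=np.array([227,174.])-.4
h=onz(C,np.array([[361,121]])/4+o,64)[0];k=onz(C,np.array([[356,426]])/4+o,75)[0]
print(h,k,k-h,np.degrees(np.arctan2(k[1]-h[1],k[0]-h[0])))
e=onz(C,np.array([[307,173],[413,173],[308,70],[415,70]])/4+o,64);print(e,np.degrees(np.arctan2(*(e[1]-e[0])[[1,0]])),e[:,:2].mean(0))
print((h-s['tool_pos'])@rot(s['tcp_rot']))
E
```

```text
[464.33640593 283.03818833  64.        ] [462.95225092 219.86329468  75.        ] [ -1.38415502 -63.17489365  11.        ] -91.25514345577918
[[453.0671814  272.11727228  64.        ]
 [475.11244243 271.97637539  64.        ]
 [453.57748597 293.67296038  64.        ]
 [475.3752151  293.53435022  64.        ]] -0.36618695490996045 [464.28308122 282.82523957]
[137.21261679   1.55590306 -14.88645887]
```

>>> {"name": "move_arm", "arguments": {"deltas": [[[50, 1.5, -15], 0], [[100, 1.5, -15], 0], [[140, 1.5, -15], 0], [[167, 1.5, -15], 0], [[167, 1.5, -15], 0], [[167, 1.5, -15], 0]]}}

```text
time: 3.32
tool_pos: [465.5, 283.0, 35.7]
tcp_rot: [168.0, 89.9, 77.6]
ft_force: [-0.3, -0.4, 1.1]
finger_gap: 85.5
```

>>> {"name": "move_arm", "arguments": {"deltas": [[[0, 0, 0], 0], [[0, 0, 0], 0], [[0, 0, 0], 0], [[0, 0, 0], 0], [[0, 0, 0], 0], [[0, 0, 0], 0]], "jaw": -1, "squeeze": 60}}

```text
time: 4.08
tool_pos: [465.9, 283.3, 36.3]
tcp_rot: [150.2, 89.8, 59.8]
ft_force: [-0.6, 0.6, 4.8]
finger_gap: 20.9
```

>>> {"name": "move_arm", "arguments": {"deltas": [[[-40, 0, 0], 0], [[-80, 0, 0], 0], [[-120, 0, 0], 0], [[-140, 0, 0], 0], [[-140, 0, 0], 0]]}}

```text
time: 4.7
tool_pos: [466.4, 283.3, 177.0]
tcp_rot: [135.9, 89.7, 45.5]
ft_force: [-0.2, 0.3, -3.4]
finger_gap: 20.7
```

```bash
python3 - <<'E'
from h import *
import pickle
s=r.sense();p,d=r.snapshot('wrist');R=rot(s['tcp_rot'])
print(s['time'],s['tool_pos'],s['ft_force'],s['wrist_torque'],s['finger_gap']);print(R)
pickle.dump((s,p,d),open('pics/w3.pkl','wb'))
D=np.array([525,-37,s['tool_pos'][2]])-s['tool_pos'];print(D@R)
cv2.imwrite('pics/w3.png',p[100:420,140:500,::-1])
E
```

```text
4.7 [466.3728292  283.31631892 177.03396101] [-0.19787572  0.33584507 -3.38589873] [ 0.07429908 -0.05548713  0.0059615 ] 20.74129492174157
[[ 0.00312751  0.99997077 -0.00697666]
 [ 0.00318086 -0.0069866  -0.99997053]
 [-0.99999005  0.00310523 -0.00320262]]
[ -0.83552565  60.86338045 319.89785892]
```

View pics/w3.png

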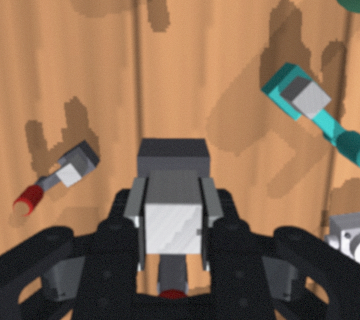

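```bash
python3 - <<'E'
from h import *
import pickle
s,p,d=pickle.load(open('pics/w3.pkl','rb'));C=cam('wrist',s)
a=cv2.resize(p[280:400,260:370,::-1],None,fx=1,fy=1)
g=p[:,:,:].astype(int).mean(2)
for c in(313,):print('col',[(y,int(g[y,c])) for y in range(296,366,2)])
print('row',[(x,int(g[335,x])) for x in range(276,352,2)])
q=onz(C,np.array([[287,352],[339,352],[287,303],[341,303]]),177-36.3+64);print(q,q.mean(0)-s['tool_pos'])
E
```

```text
col [(296, 89), (298, 89), (300, 94), (302, 99), (304, 156), (306, 206), (308, 216), (310, 216), (312, 221), (314, 217), (316, 217), (318, 218), (320, 217), (322, 218), (324, 220), (326, 216), (328, 219), (330, 223), (332, 225), (334, 221), (336, 218), (338, 212), (340, 208), (342, 213), (344, 209), (346, 216), (348, 213), (350, 218), (352, 208), (354, 118), (356, 62), (358, 64), (360, 64), (362, 69), (364, 62)]
row [(276, 13), (278, 56), (280, 76), (282, 69), (284, 63), (286, 176), (288, 218), (290, 220), (292, 222), (294, 223), (296, 221), (298, 222), (300, 221), (302, 221), (304, 222), (306, 221), (308, 223), (310, 224), (312, 225), (314, 213), (316, 205), (318, 210), (320, 206), (322, 214), (324, 212), (326, 211), (328, 211), (330, 212), (332, 208), (334, 205), (336, 188), (338, 172), (340, 142), (342, 56), (344, 47), (346, 33), (348, 34), (350, 16)]
[[454.42597944 273.17305747 204.7       ]
 [474.56037034 272.96140869 204.7       ]
 [455.06289836 294.21978658 204.7       ]
 [474.9939759  294.02310918 204.7       ]] [-1.61202319  0.27802156 27.66603899]
```

```bash
python3 - <<'E'
from h import *
import pickle
s,p,d=pickle.load(open('pics/w3.pkl','rb'));C=cam('wrist',s)
for uv in [(300,320),(313,330),(325,345),(313,380),(314,245)]: print(uv,d[uv[1],uv[0]],bydepth(C,[uv],[d[uv[1],uv[0]]])-s['tool_pos'])
R=rot(s['tcp_rot']);print((np.array([525.6,-36.9,177])-s['tool_pos'])@R)
E
```

```text
(300, 320) 129.8031 [[-6.66655977  3.53212036 27.21834893]]
(313, 330) 130.3896 [[-1.80619423 -0.46248142 27.76894978]]
(325, 345) 131.87111 [[ 2.73912863 -6.86699977 28.08339046]]
(313, 380) 178.15697 [[ -2.08262592 -51.69026202  -7.15772268]]
(314, 245) 174.1785 [[ -0.9807084   16.90029465 -22.82164629]]
[ -0.79937039  61.4625588  319.79378463]
```

>>> {"name": "move_arm", "arguments": {"deltas": [[[0, 61.5, 320], 10], [[0, 61.5, 320], 10], [[0, 61.5, 320], 10], [[0, 61.5, 320], 10], [[0, 61.5, 320], 10], [[0, 61.5, 320], 10], [[0, 61.5, 320], 10], [[0, 61.5, 320], 10], [[0, 61.5, 320], 10]]}}

```text
time: 5.88
tool_pos: [524.5, -36.0, 174.3]
tcp_rot: [-169.6, 89.9, 90.2]
ft_force: [1.0, -0.3, -3.5]
finger_gap: 21.2
```

```bash
cat > st.py <<'E'
from h import *
import sys
s=r.sense();R=rot(s['tcp_rot'])
print(s['time'],s['tool_pos'].round(2),s['ft_force'].round(2),s['wrist_torque'].round(3),s['finger_gap'],'yawY',np.degrees(np.arctan2(R[1,1],R[0,1])).round(2),s['joint_pos'].round(1));print(R.round(4))
if len(sys.argv)>1:
    t=np.array([float(v) for v in sys.argv[1:4]]);print('delta',((t-s['tool_pos'])@R).round(2))
E
python3 st.py 525.6 -36.9 150
```

```text
5.875 [524.45 -35.99 174.29] [ 0.95 -0.33 -3.49] [ 0.082 -0.023 -0.031] 21.1608095648427 yawY -10.28 [-9.600e+00 -2.100e+00  1.012e+02  1.000e-01  8.100e+01  7.000e-01]
[[-0.000e+00  9.840e-01 -1.784e-01]
 [ 2.300e-03 -1.784e-01 -9.840e-01]
 [-1.000e+00 -4.000e-04 -2.300e-03]]
delta [24.29  1.3   0.74]
```

>>> {"name": "move_arm", "arguments": {"deltas": [[[0, 1.3, 0.7], 0.5], [[12, 1.3, 0.7], 0.5], [[24, 1.3, 0.7], 0.5], [[30, 1.3, 0.7], 0.5], [[36, 1.3, 0.7], 0.5], [[36, 1.3, 0.7], 0.5]]}}

```text
time: 6.62
tool_pos: [525.2, -36.8, 137.6]
tcp_rot: [-146.7, 89.8, 112.5]
ft_force: [-0.4, 0.9, -2.2]
finger_gap: 21.3
```

```bash
python3 st.py 525.6 -36.9 121
```

```text
6.625 [525.23 -36.84 137.64] [-0.4   0.87 -2.23] [ 0.079  0.007 -0.056] 21.299962186403633 yawY -10.79 [-9.700e+00 -1.000e-01  1.032e+02  1.000e-01  7.710e+01  1.100e+00]
[[-0.001   0.9823 -0.1872]
 [ 0.0025 -0.1872 -0.9823]
 [-1.     -0.0015 -0.0023]]
delta [16.64  0.4   0.03]
```

>>> {"name": "move_arm", "arguments": {"deltas": [[[4, 0, 0], 0], [[8, 0, 0], 0], [[12, 0, 0], 0], [[16, 0, 0], 0], [[18, 0, 0], 0], [[18, 0, 0], 0]]}}

```text
time: 7.38
tool_pos: [525.4, -36.8, 121.3]
tcp_rot: [-155.7, 89.9, 103.5]
ft_force: [-7.2, 1.1, 10.7]
finger_gap: 21.2
```

```bash
python3 st.py 525.6 -36.9 121
```

```text
7.375 [525.43 -36.83 121.3 ] [-7.23  1.13 10.74] [ 0.212  1.312 -0.009] 21.194301663032924 yawY -10.78 [-9.70e+00  8.00e-01  1.04e+02  1.00e-01  7.52e+01  1.10e+00]
[[-6.000e-04  9.823e-01 -1.871e-01]
 [ 2.300e-03 -1.871e-01 -9.823e-01]
 [-1.000e+00 -1.000e-03 -2.200e-03]]
delta [0.3  0.18 0.04]
```

>>> {"name": "move_arm", "arguments": {"deltas": [[[0, 0, 0], 0], [[0, 0, 0], 0], [[0, 0, 0], 0], [[0, 0, 0], 0], [[-30, 0, 0], 0], [[-60, 0, 20], 0], [[-80, 0, 30], 0], [[-80, 0, 30], 0]], "jaw": 1}}

```text
time: 8.38
tool_pos: [520.9, -67.3, 203.0]
tcp_rot: [130.2, 89.8, 29.4]
ft_force: [-0.5, 0.6, -0.0]
finger_gap: 85.0
```

```bash
python3 st.py 513 -100.6 123; python3 - <<'E'
from h import *
import pickle
s=r.sense();p,d=r.snapshot('wrist');pickle.dump((s,p,d),open('pics/w4.pkl','wb'))
C=cam('wrist',s)
cv2.imwrite('pics/w4.png',p[:,60:600,::-1]);print(proj(C,[[525,-37,149],[513,-100.6,160]]))
hsv=cv2.cvtColor(p,cv2.COLOR_RGB2HSV).astype(int)
m=((hsv[...,0]<8)|(hsv[...,0]>172))&(hsv[...,1]>140)&(hsv[...,2]>60)
for c,n,_ in blobs(m,60): print(c,n,onz(C,c,150))
u=proj(C,[[525,-37,149]])[0].astype(int);print(bydepth(C,[u],[d[u[1],u[0]]]))
E
```

```text
8.375 [520.94 -67.27 202.98] [-0.51  0.57 -0.04] [ 0.031  0.079 -0.005] 84.99428641566242 yawY -10.86 [-13.   -3.4  99.4   0.1  83.9  -2.2]
[[ 0.0029  0.9821 -0.1884]
 [ 0.0016 -0.1884 -0.9821]
 [-1.      0.0025 -0.0021]]
delta [79.91 -1.71 34.4 ]
[[312.60754713 205.48763073]
 [313.10397068 314.89252341]]
[310.51938683 294.7619477 ] 1109 [[513.04702685 -92.03591499 150.        ]]
[[524.71206697 -36.63538526 149.07867226]]
```

View pics/w4.png

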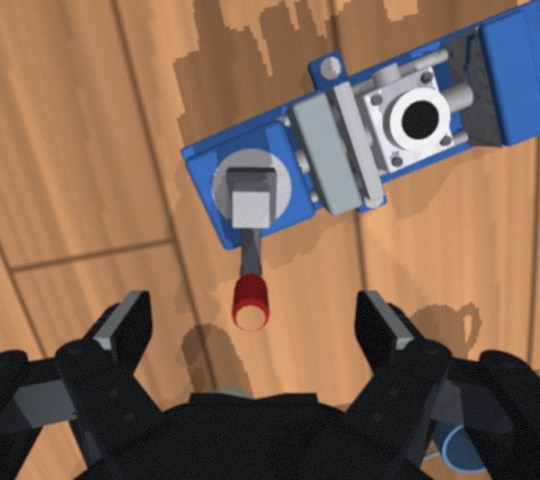

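>>> {"name": "move_arm", "arguments": {"deltas": [[[30, -1.5, 34.4], 0], [[60, -1.5, 34.4], 0], [[80, -1.5, 34.4], 0], [[80, -1.5, 34.4], 0]]}}

```text
time: 8.93
tool_pos: [509.7, -98.7, 117.6]
tcp_rot: [-116.7, 89.6, 142.4]
ft_force: [0.1, 0.8, 0.1]
finger_gap: 85.6
```

>>> {"name": "move_arm", "arguments": {"deltas": [[[0, 0, 0], 0], [[0, 0, 0], 0], [[0, 0, 0], 0], [[0, 0, 0], 0], [[0, 0, 0], 0]], "jaw": -1, "squeeze": 30}}

```text
time: 9.55
tool_pos: [510.2, -98.9, 118.2]
tcp_rot: [-121.1, 89.6, 138.1]
ft_force: [0.4, -0.8, 3.2]
finger_gap: 23.0
```

```bash
python3 st.py 513 -100.6 123
```

```text
9.55 [510.22 -98.9  118.24] [ 0.39 -0.83  3.23] [ 0.022 -0.063  0.036] 22.98806663494624 yawY -10.83 [-16.7   0.2 105.    0.2  75.2  -5.9]
[[-0.0046  0.9822 -0.1879]
 [ 0.0041 -0.1879 -0.9822]
 [-1.     -0.0053 -0.0032]]
delta [-4.78  3.02  1.13]
```

```bash
cat > wind.py <<'E'
from h import *
import sys,json
c=np.array([525.4,-36.8]);rad=65
def ang(p): v=p[:2]-c; return np.degrees(np.arctan2(v[1],v[0])),np.hypot(*v)
s=r.sense();R=rot(s['tcp_rot']);a,ra=ang(s['tool_pos'])
t=np.array([np.sin(np.radians(a)),-np.cos(np.radians(a))]);n=np.array([np.cos(np.radians(a)),np.sin(np.radians(a))])
f=s['ft_force'][:2]
print('t',s['time'],s['tool_pos'].round(1),'ang',a.round(1),'r',ra.round(1),'drag',-(f@t).round(2),'rad',(f@n).round(2),'fz',s['ft_force'][2].round(2),'Tz',s['wrist_torque'].round(2),'gap',s['finger_gap'].round(1),'yaw',np.degrees(np.arctan2(R[1,1],R[0,1])).round(1))
if len(sys.argv)>2:
    sweep=float(sys.argv[1]);k=int(sys.argv[2]);hold=int(sys.argv[3]);rows=[]
    for i in list(range(1,k+1))+[k]*hold:
        th=np.radians(a-sweep*i/k);P=np.r_[c+rad*np.array([np.cos(th),np.sin(th)]),120]
        rows.append([[round(float(x)) for x in (P-s['tool_pos'])@R],0])
    print(json.dumps(rows))
E
python3 wind.py 180 11 1
python3 - <<'E'
from h import *
import pickle
s,p,d=pickle.load(open('pics/w4.pkl','rb'));C=cam('wrist',s)
x=np.array([np.cos(np.radians(11)),np.sin(np.radians(11))]);y=np.array([-x[1],x[0]])
for v in (0,10,-10,20):
    out=[]
    for X in range(60,215,5):
        uv=proj(C,np.r_[np.array([524,-36.6])+X*x+v*y,75])[0].round().astype(int)
        if 0<=uv[0]<640 and 0<=uv[1]<480:
            q=bydepth(C,[uv],[d[uv[1],uv[0]]])[0];out.append((round(float((q[:2]-[524,-36.6])@x)),round(float(q[2]))))
    print(v,out)
E
```

```text
0 [(58, 86), (63, 85), (68, 86), (73, 85), (82, 66), (83, 82), (88, 81), (93, 82), (105, 58), (107, 70), (110, 74), (112, 85), (115, 87), (120, 87), (126, 86), (130, 87), (135, 86), (138, 88), (144, 87), (149, 86), (154, 85), (175, 57), (181, 55), (187, 55), (190, 58), (190, 67), (191, 72), (190, 82), (192, 87), (197, 87), (203, 85)]
10 [(58, 85), (63, 86), (68, 85), (73, 86), (82, 68), (84, 79), (88, 82), (93, 81), (104, 61), (107, 70), (111, 72), (112, 83), (116, 85), (121, 86), (125, 87), (130, 86), (135, 87), (139, 88), (144, 86), (149, 86), (171, 55), (177, 53), (182, 54), (188, 53), (190, 58), (191, 65), (190, 75), (192, 80), (193, 86), (198, 86), (202, 86)]
-10 [(58, 85), (63, 86), (68, 85), (73, 85), (82, 65), (84, 80), (89, 80), (93, 81), (106, 59), (107, 70), (112, 70), (113, 81), (116, 85), (120, 87), (125, 86), (130, 86), (16, 346), (140, 87), (145, 86), (148, 88), (184, 30), (190, 31), (192, 37), (191, 47), (190, 58), (191, 66), (192, 71), (191, 81), (194, 84), (197, 86), (202, 86)]
20 [(59, 85), (63, 84), (67, 87), (73, 85), (82, 66), (83, 81), (88, 81), (94, 79), (104,
[... 162 characters left out ...]
91, 47), (191, 57), (191, 65), (190, 75), (190, 82), (193, 86), (198, 84), (203, 86)]Traceback (most recent call last):
  File "wind.py", line 8, in <module>
    print('t',s['time'],s['tool_pos'].round(1),'ang',a.round(1),'r',ra.round(1),'drag',-(f@t).round(2),'rad',(f@n).round(2),'fz',s['ft_force'][2].round(2),'Tz',s['wrist_torque'].round(2),'gap',s['finger_gap'].round(1),'yaw',np.degrees(np.arctan2(R[1,1],R[0,1])).round(1))
                                                                                                                                                                                                 ^^^^^^^^^^^^^^^^^^^^^
AttributeError: 'float' object has no attribute 'round'
```

```bash
sed -i "s/s\['finger_gap'\].round(1)/round(s['finger_gap'],1)/" wind.py; python3 wind.py 180 11 1
```

```text
t 9.55 [510.2 -98.9 118.2] ang -103.7 r 63.9 drag 0.57 rad 0.72 fz 3.23 Tz [ 0.02 -0.06  0.04] gap 23.0 yaw -10.8
[[[-2, -18, -2], 0], [[-2, -35, -11], 0], [[-1, -48, -24], 0], [[-1, -57, -40], 0], [[-1, -61, -58], 0], [[-1, -61, -76], 0], [[-1, -54, -94], 0], [[-1, -44, -109], 0], [[-1, -29, -120], 0], [[-1, -12, -127], 0], [[-1, 7, -129], 0], [[-1, 7, -129], 0]]
```

>>> {"name": "move_arm", "arguments": {"deltas": [[[-2, -18, -2], 0], [[-2, -35, -11], 0], [[-1, -48, -24], 0], [[-1, -57, -40], 0], [[-1, -61, -58], 0], [[-1, -61, -76], 0], [[-1, -54, -94], 0], [[-1, -44, -109], 0], [[-1, -29, -120], 0], [[-1, -12, -127], 0], [[-1, 7, -129], 0], [[-1, 7, -129], 0]]}}

```text
time: 11.05
tool_pos: [543.0, 28.8, 121.0]
tcp_rot: [-150.6, 89.6, 108.6]
ft_force: [-0.3, 7.6, 7.2]
finger_gap: 23.1
```

```bash
python3 wind.py 180 11 1
```

```text
t 11.05 [543.   28.8 121. ] ang 74.9 r 67.9 drag 2.26 rad 7.28 fz 7.18 Tz [1.01 0.02 0.01] gap 23.1 yaw -10.8
[[[1, 18, 7], 0], [[1, 34, 16], 0], [[1, 47, 29], 0], [[0, 56, 45], 0], [[0, 60, 63], 0], [[0, 58, 82], 0], [[0, 52, 99], 0], [[0, 41, 114], 0], [[0, 26, 125], 0], [[0, 9, 131], 0], [[0, -10, 133], 0], [[0, -10, 133], 0]]
```

```bash
sed -i "s/c=np.array.*/c=np.array([526,-35.]);rad=65.5/" wind.py; python3 wind.py 180 11 1
```

```text
t 11.05 [543.   28.8 121. ] ang 75.0 r 66.0 drag 2.25 rad 7.28 fz 7.18 Tz [1.01 0.02 0.01] gap 23.1 yaw -10.8
[[[1, 18, 5], 0], [[1, 35, 13], 0], [[1, 48, 27], 0], [[1, 57, 43], 0], [[0, 61, 61], 0], [[0, 59, 80], 0], [[0, 53, 97], 0], [[0, 41, 112], 0], [[0, 26, 123], 0], [[0, 9, 130], 0], [[0, -10, 131], 0], [[0, -10, 131], 0]]
```

>>> {"name": "move_arm", "arguments": {"deltas": [[[1, 18, 5], 0], [[1, 35, 13], 0], [[1, 48, 27], 0], [[1, 57, 43], 0], [[0, 61, 61], 0], [[0, 59, 80], 0], [[0, 53, 97], 0], [[0, 41, 112], 0], [[0, 26, 123], 0], [[0, 9, 130], 0], [[0, -10, 131], 0], [[0, -10, 131], 0]]}}

```text
time: 12.55
tool_pos: [507.9, -97.0, 119.7]
tcp_rot: [-148.6, 89.5, 110.6]
ft_force: [1.5, 3.2, -3.5]
finger_gap: 22.9
```

```bash
python3 wind.py 180 11 1
```

```text
t 12.55 [507.9 -97.  119.7] ang -106.3 r 64.6 drag 0.58 rad -3.51 fz -3.46 Tz [ 0.41 -0.21  0.  ] gap 22.9 yaw -10.8
[[[0, -18, -4], 0], [[0, -34, -13], 0], [[0, -47, -26], 0], [[0, -56, -43], 0], [[0, -59, -61], 0], [[1, -57, -80], 0], [[1, -50, -97], 0], [[1, -39, -112], 0], [[1, -24, -123], 0], [[1, -6, -129], 0], [[1, 13, -130], 0], [[1, 13, -130], 0]]
```

>>> {"name": "move_arm", "arguments": {"deltas": [[[0, -18, -4], 0], [[0, -34, -13], 0], [[0, -47, -26], 0], [[0, -56, -43], 0], [[0, -59, -61], 0], [[1, -57, -80], 0], [[1, -50, -97], 0], [[1, -39, -112], 0], [[1, -24, -123], 0], [[1, -6, -129], 0], [[1, 13, -130], 0], [[1, 13, -130], 0]]}}

```text
time: 14.05
tool_pos: [545.5, 28.9, 119.9]
tcp_rot: [-147.5, 89.5, 111.7]
ft_force: [0.2, 1.9, 4.6]
finger_gap: 23.6
```

```bash
python3 wind.py 90 11 1;  python3 - <<'E'
from h import *
import pickle
s=r.sense();p,d=r.snapshot('scene');cv2.imwrite('pics/s5.png',cv2.resize(p[200:380,230:400,::-1],None,fx=3.3,fy=3.3))
E
```

```text
t 14.05 [545.5  28.9 119.9] ang 73.0 r 66.8 drag 0.39 rad 1.87 fz 4.56 Tz [ 0.03  0.18 -0.08] gap 23.6 yaw -10.7
[[[0, 9, 3], 0], [[0, 18, 6], 0], [[0, 26, 10], 0], [[0, 34, 15], 0], [[0, 41, 22], 0], [[-1, 47, 29], 0], [[-1, 51, 37], 0], [[-1, 55, 46], 0], [[-1, 57, 55], 0], [[-1, 58, 64], 0], [[-1, 58, 74], 0], [[-1, 58, 74], 0]]
```

View pics/s5.png

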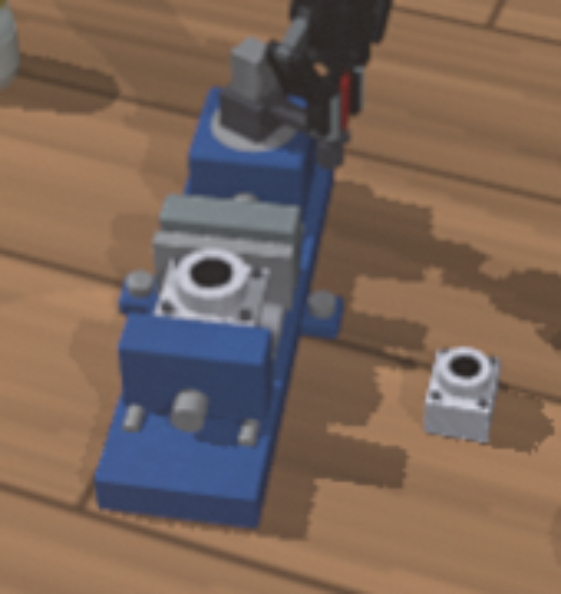

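>>> {"name": "move_arm", "arguments": {"deltas": [[[0, 9, 3], 0], [[0, 18, 6], 0], [[0, 26, 10], 0], [[0, 34, 15], 0], [[0, 41, 22], 0], [[-1, 47, 29], 0], [[-1, 51, 37], 0], [[-1, 55, 46], 0], [[-1, 57, 55], 0], [[-1, 58, 64], 0], [[-1, 58, 74], 0]]}}

```text
time: 15.48
tool_pos: [588.2, -53.6, 120.2]
tcp_rot: [-155.9, 89.4, 103.4]
ft_force: [1.4, 4.9, 1.6]
finger_gap: 23.3
```

```bash
python3 wind.py 40 5 0
```

```text
t 15.475 [588.2 -53.6 120.2] ang -16.6 r 64.9 drag 5.14 rad -0.03 fz 1.61 Tz [ 0.92 -0.04 -0.  ] gap 23.3 yaw -10.7
[[[0, -1, 9], 0], [[0, -4, 18], 0], [[0, -8, 26], 0], [[0, -13, 34], 0], [[0, -19, 40], 0]]
```

>>> {"name": "move_arm", "arguments": {"deltas": [[[0, -1, 9], 0], [[0, -4, 18], 0], [[0, -8, 26], 0], [[0, -13, 34], 0], [[0, -19, 40], 0]]}}

```text
time: 16.1
tool_pos: [561.9, -88.4, 119.9]
tcp_rot: [-161.0, 89.3, 98.3]
ft_force: [1.7, 5.3, 0.4]
finger_gap: 23.1
```

```bash
python3 wind.py 24 3 0
```

```text
t 16.1 [561.9 -88.4 119.9] ang -56.1 r 64.4 drag 4.4 rad -3.43 fz 0.43 Tz [ 0.91 -0.57 -0.06] gap 23.1 yaw -10.7
[[[0, -6, 7], 0], [[0, -14, 12], 0], [[0, -22, 15], 0]]
```

>>> {"name": "move_arm", "arguments": {"deltas": [[[0, -6, 7], 0], [[0, -14, 12], 0], [[0, -22, 15], 0]]}}

```text
time: 16.48
tool_pos: [537.4, -98.1, 119.8]
tcp_rot: [-167.7, 89.2, 91.6]
ft_force: [4.5, 5.5, -0.3]
finger_gap: 23.1
```

```bash
python3 wind.py 24 3 0
```

```text
t 16.475 [537.4 -98.1 119.8] ang -79.8 r 64.1 drag 5.37 rad -4.66 fz -0.27 Tz [ 0.82 -0.85  0.01] gap 23.1 yaw -10.7
[[[0, -8, 4], 0], [[0, -17, 5], 0], [[0, -26, 6], 0]]
```

>>> {"name": "move_arm", "arguments": {"deltas": [[[0, -8, 3], 0], [[0, -17, 4], 0], [[0, -26, 4], 0]]}}

```text
time: 16.85
tool_pos: [511.1, -97.1, 120.0]
tcp_rot: [-174.3, 89.2, 85.0]
ft_force: [5.0, 1.8, -1.1]
finger_gap: 22.9
```

```bash
python3 wind.py 16 2 0
```

```text
t 16.85 [511.1 -97.1 120. ] ang -103.5 r 63.9 drag 4.47 rad -2.95 fz -1.1 Tz [ 0.2  -0.97  0.02] gap 22.9 yaw -10.7
[[[0, -9, 1], 0], [[0, -18, -2], 0]]
```

Still free-running (4.5 N).

>>> {"name": "move_arm", "arguments": {"deltas": [[[0, -9, 1], 0], [[0, -18, -2], 0]]}}

```text
time: 17.1
tool_pos: [493.9, -90.7, 119.9]
tcp_rot: [179.6, 89.1, 78.8]
ft_force: [8.3, 5.7, -2.9]
finger_gap: 23.2
```

```bash
python3 wind.py 16 2 0
```

```text
t 17.1 [493.9 -90.7 119.9] ang -120.0 r 64.3 drag 4.34 rad -9.06 fz -2.87 Tz [ 0.8  -1.45 -0.01] gap 23.2 yaw -10.7
[[[0, -9, -2], 0], [[0, -17, -7], 0]]
```

```bash
sed -i "s/rad=65.5/rad=64/" wind.py; python3 wind.py 16 2 0
```

```text
t 17.1 [493.9 -90.7 119.9] ang -120.0 r 64.3 drag 4.34 rad -9.06 fz -2.87 Tz [ 0.8  -1.45 -0.01] gap 23.2 yaw -10.7
[[[0, -8, -4], 0], [[0, -16, -8], 0]]
```

>>> {"name": "move_arm", "arguments": {"deltas": [[[0, -8, -4], 0], [[0, -16, -8], 0]]}}

```text
time: 17.35
tool_pos: [479.6, -79.6, 120.0]
tcp_rot: [174.9, 89.1, 74.2]
ft_force: [7.8, 2.6, -3.5]
finger_gap: 23.0
```

```bash
python3 wind.py 16 2 0
```

```text
t 17.35 [479.6 -79.6 120. ] ang -136.1 r 64.4 drag 3.57 rad -7.44 fz -3.52 Tz [ 0.29 -1.54 -0.06] gap 23.0 yaw -10.7
[[[0, -7, -6], 0], [[0, -13, -13], 0]]
```

>>> {"name": "move_arm", "arguments": {"deltas": [[[0, -7, -6], 0], [[0, -13, -13], 0]]}}

```text
time: 17.6
tool_pos: [468.9, -64.7, 120.2]
tcp_rot: [171.9, 89.2, 71.2]
ft_force: [4.4, -2.6, -2.7]
finger_gap: 22.9
```

```bash
python3 wind.py 16 2 0
```

```text
t 17.6 [468.9 -64.7 120.2] ang -152.6 r 64.4 drag 4.31 rad -2.73 fz -2.67 Tz [-0.58 -0.89  0.01] gap 22.9 yaw -10.8
[[[0, -5, -8], 0], [[0, -9, -16], 0]]
```

>>> {"name": "move_arm", "arguments": {"deltas": [[[0, -5, -8], 0], [[0, -9, -16], 0]]}}

```text
time: 17.85
tool_pos: [462.6, -47.8, 120.3]
tcp_rot: [169.3, 89.2, 68.5]
ft_force: [5.1, -4.7, -3.8]
finger_gap: 22.9
```

```bash
python3 wind.py 16 2 0
```

```text
t 17.85 [462.6 -47.8 120.3] ang -168.6 r 64.7 drag 5.64 rad -4.05 fz -3.81 Tz [-1.01 -0.88  0.01] gap 22.9 yaw -10.8
[[[0, -2, -9], 0], [[1, -4, -18], 0]]
```

>>> {"name": "move_arm", "arguments": {"deltas": [[[0, -2, -9], 0], [[1, -4, -18], 0]]}}

```text
time: 18.1
tool_pos: [460.9, -30.4, 119.7]
tcp_rot: [172.2, 89.4, 71.4]
ft_force: [-3.3, -7.7, 7.4]
finger_gap: 23.0
```

```bash
python3 wind.py 12 2 0; python3 - <<'E'
from h import *
s=r.sense();p,d=r.snapshot('top');C=cam('top')
x=np.array([np.cos(np.radians(11)),np.sin(np.radians(11))]);y=np.array([-x[1],x[0]])
for v in(0,10,-10):
    o=[]
    for X in range(90,205,4):
        uv=proj(C,np.r_[np.array([525,-36.6])+X*x+v*y,75])[0].round().astype(int)
        q=bydepth(C,[uv],[d[uv[1],uv[0]]])[0];o.append((round(float((q[:2]-[525,-36.6])@x)),round(float(q[2]))))
    print(o)
cv2.imwrite('pics/t6.png',cv2.resize(p[140:270,270:400,::-1],None,fx=4.5,fy=4.5,interpolation=cv2.INTER_CUBIC))
E
```

```text
t 18.1 [460.9 -30.4 119.7] ang 176.0 r 65.2 drag 7.94 rad 2.79 fz 7.44 Tz [-1.48  0.29  0.01] gap 23.0 yaw -10.8
[[[0, 1, -7], 0], [[0, 1, -14], 0]]
[(92, 67), (94, 75), (96, 88), (102, 80), (105, 85), (109, 81), (112, 79), (122, 51), (123, 69), (124, 83), (129, 88), (134, 78), (138, 74), (139, 85), (146, 84), (149, 81), (150, 92), (156, 92), (161, 87), (163, 90), (170, 84), (173, 87), (177, 83), (178, 91), (188, 69), (190, 79), (192, 85), (198, 84), (202, 81)]
[(92, 57), (92, 86), (98, 85), (101, 86), (104, 87), (108, 82), (113, 89), (116, 93), (123, 59), (126, 85), (129, 84), (133, 81), (140, 71), (142, 80), (145, 81), (147, 85), (153, 85), (156, 91), (160, 82), (165, 92), (167, 93), (173, 83), (174, 96), (182, 81), (187, 72), (190, 71), (193, 88), (196, 87), (201, 79)]
[(92, 45), (94, 85), (98, 77), (100, 85), (105, 89), (110, 80), (112, 89), (115, 83), (123, 73), (126, 76), (128, 80), (134, 85), (139, 73), (142, 69), (143, 84), (150, 84), (152, 89), (154, 93), (161, 84), (164, 88), (168, 85), (171, 82), (177, 88), (181, 82), (186, 71), (189, 86), (193, 81), (195, 90), (198, 88)]
```

```bash
python3 wind.py; python3 - <<'E'
from h import *
for i in range(4): r.snapshot('wrist')
E
python3 wind.py 8 1 0
```

```text
t 18.15 [461.1 -29.5 119.8] ang 175.2 r 65.2 drag 4.95 rad 2.3 fz 5.56 Tz [-1.1   0.33  0.02] gap 23.1 yaw -10.8
t 18.35 [461.1 -29.9 119.9] ang 175.5 r 65.1 drag 3.73 rad 2.67 fz 5.24 Tz [-0.75  0.4  -0.03] gap 23.3 yaw -10.8
[[[0, 1, -9], 0]]
```

View pics/t6.png

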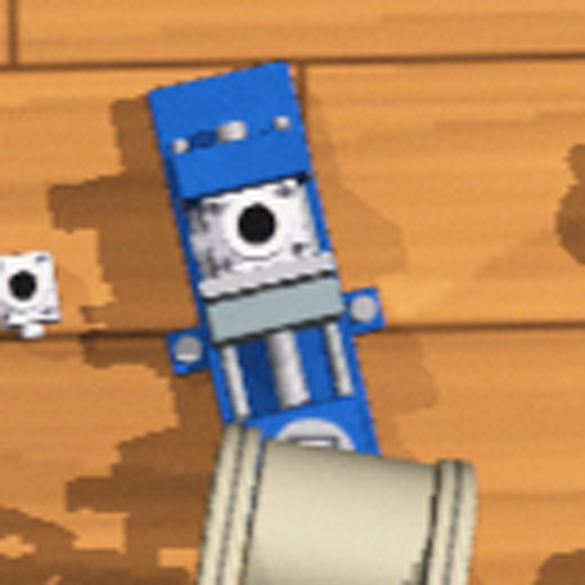

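>>> {"name": "move_arm", "arguments": {"deltas": [[[0, 0, -4], 0], [[0, 1, -8], 0]]}}

```text
time: 18.6
tool_pos: [461.9, -23.4, 120.0]
tcp_rot: [-170.3, 89.5, 88.9]
ft_force: [-9.5, -6.2, 7.5]
finger_gap: 23.1
```

```bash
python3 wind.py 8 2 0
```

```text
t 18.6 [461.9 -23.4 120. ] ang 169.8 r 65.1 drag 7.76 rad 8.26 fz 7.49 Tz [-1.27  1.39 -0.08] gap 23.1 yaw -10.8
[[[0, 1, -4], 0], [[0, 2, -9], 0]]
```

>>> {"name": "move_arm", "arguments": {"deltas": [[[0, 1, -4], 0], [[0, 1, -9], 0]]}}

```text
time: 18.85
tool_pos: [463.4, -16.1, 120.1]
tcp_rot: [-148.5, 89.7, 110.7]
ft_force: [-3.0, -7.4, 4.6]
finger_gap: 23.1
```

```bash
python3 wind.py 8 2 0
```

```text
t 18.85 [463.4 -16.1 120.1] ang 163.2 r 65.4 drag 7.94 rad 0.74 fz 4.63 Tz [-1.38  0.34 -0.01] gap 23.1 yaw -10.8
[[[0, 2, -4], 0], [[0, 3, -9], 0]]
```

>>> {"name": "move_arm", "arguments": {"deltas": [[[0, 0, 0], 0], [[0, 0, 0], 0], [[0, 0, 0], 0], [[0, 0, 0], 0], [[-30, 0, 0], 0], [[-70, 0, 0], 0], [[-110, 0, 0], 0], [[-110, 0, 0], 0]], "jaw": -0.1}}

```text
time: 19.85
tool_pos: [465.8, -17.0, 234.2]
tcp_rot: [145.5, 89.6, 44.6]
ft_force: [0.2, 0.2, -0.3]
finger_gap: 38.0
```

```bash
python3 - <<'E'
from h import *
s=r.sense();print(s['time'],s['tool_pos'],s['ft_force'],s['finger_gap'])
p,d=r.snapshot('wrist');C=cam('wrist',s)
u=proj(C,[[524,-37,149],[463,-16,160]]).astype(int);print(u)
for q in u:
    if 0<=q[0]<640 and 0<=q[1]<480: print(bydepth(C,[q],[d[q[1],q[0]]]))
cv2.imwrite('pics/w7.png',p[:,:,::-1])
E
```

```text
19.85 [465.80710521 -16.99420652 234.20170698] [ 0.18545816  0.20793211 -0.26904647] 37.95738118512205
[[401 251]
 [310 244]]
[[523.56027704 -36.34025694 148.65500782]]
[[452.27533036 -65.81818547  -0.73126342]]
```

View pics/w7.png

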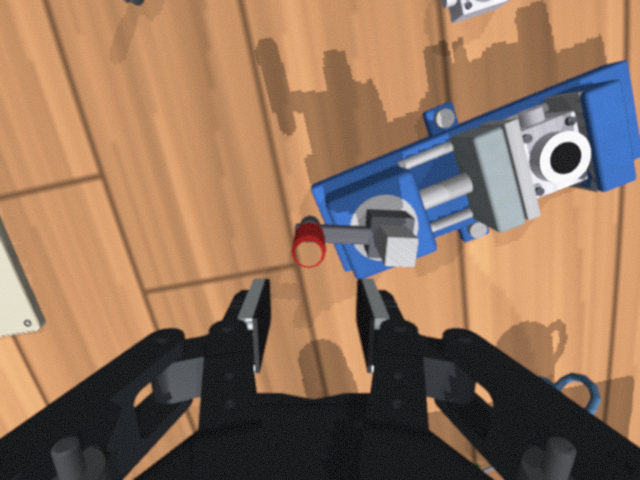

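```bash
python3 -c "
from bench import r
print(r.hand_in())"
```

```text
the job is handed in; nothing more can be done
None
```

The crank is fully home on the blue vise's shaft and the pump body is clamped. I handed in at about 20 s of the 72 s allowed, with no verdict reported.

- **Seating:** I picked up the larger, non-turquoise crank by its head and pushed it down until it stopped. After the last turn the depth image put its head top at 148.7 mm, against 149 mm expected when fully home.
- **Winding:** I gripped the knob and wound about 2¼ turns clockwise. I stopped once the knob force held at 7.8–7.9 N over the last three steps, against about 4.4 N running free. That is about 3.5 N extra, or some 70 N of clamping.
- **Release:** I opened the fingers partway and rose clear. The force reading was then near zero, and the knob was within about 2–3 mm of where I let go.
- **Other checks:** The last pictures show the pump upright between both jaws. I touched none of the bystanders.

**Disagreement:** the force readings were noisy, by about 1 N. Working instead from how far the crank turned after contact seemed to begin gives about 30–60 N rather than 70 N. Both estimates are inside the 25–110 N range, but I could not measure the clamping force directly.

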